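Centre-punch bench brackets in a flip-up template jig

ROBOT

A 6-joint arm with a two-finger parallel gripper is mounted at the origin on the work surface. World frame = base frame: x ahead of the robot, y to its left, z up, the work surface at z = 0. Lengths are in m, angles in degrees, forces in N, time in s.
With the tool pointing down it reaches from about 0.4 to 0.825 m from the base axis. Payload 7 kg.
Tool frame: the origin (TCP) lies midway between the tips of the shut fingers; the grasp point (between the pads) lies 19 mm behind it; z points along the fingers, y is the line along which they close (so a half turn about z gives the same grasp; the last joint's range is limited). The gripper opens to 88 mm and grips with 3 to 60 N. Pads are 19 mm wide; open, the fingers measure 130 mm over their backs; the gripper's body (78 mm by 193 mm) begins 47 mm behind the grasp point.
Start: joints at [89.846, 20.546, 0.682, 0, -70.136, -16.507], TCP at [0.194, 0.647, 0.227] pointing down, gripper open.
Joint ranges: [-176.03, 176.03], [-82.01, 121.73], [-58.28, 71.71], [-173.87, 95.51], [-174.79, -0.11], [-173.66, 173.66]. Speed limits (degrees/s): [136.94, 136.94, 172.46, 180, 180, 180].

INTERFACE

Orientations are given as a 3x3 rotation matrix whose columns are the frame's x, y, z axes.
In Python, from rig import robot gives the robot as it stands. Calls block until the motion is done:
- robot.goto(position, orientation): joint-space move of the TCP to a pose.
- robot.servo_line(position, ori=None, speed=0.15): straight line of the TCP; ori=None keeps the orientation; speed is the mean speed in m/s.
- robot.movej(angles): joint-space move.
- robot.move_gripper(opening): opening from 0.0 (shut) to 1.0 (fully open); the grip force is fixed at half the most; returns when the fingers have stopped.
- robot.dwell(seconds).
- robot.ik(position, orientation): joint angles nearest the present ones, or None.
- robot.grab_frame(name): name is "scene" or "top" or "wrist"; returns (picture, depth): 480x640x3 uint8, red, green, blue; 480x640 float32, m along the optical axis (not along the pixel's ray), 0 where there is no reading.
- robot.camera_info(name): a dict with "vfov" (degrees; the focal length in pixels is half the picture's height over the tangent of half this angle, whatever the lens; pixels are square), "cx", "cy" (the principal point, pixels), "view" (4x4, takes a point from world to camera coordinates); the wrist camera has in their place "T_tool_cam" (4x4, takes a point from camera to tool coordinates, whose origin is the TCP and whose axes are the flange's). Camera axes: x right, y down, z forward; pixel columns grow to the right and rows downward; lengths in m; the calibration is good to about 2 mm. A picture is of the moment at which its call begins: read the wrist's pose just before it. camera_info takes no time and is no camera call.
A pose or a line that the arm cannot do raises robot.Unreachable and nothing moves.
- robot.job_done(): hands the job in; it is judged then, once.
Readings, each from a call of its own:
- robot.read_t(): time.
- robot.read_qpos(): joint angles.
- robot.read_qvel(): joint speeds.
- robot.read_effort(): joint torques, N m.
- robot.read_position(): TCP position.
- robot.read_tcp_rot(): TCP orientation.
- robot.read_force(): force on the tool from outside, world axes, zero at the start.
- robot.read_ft_torque(): the same for the moment, N m.
- robot.read_grip_width(): opening from 0.0 (shut) to 1.0 (fully open).
- robot.read_finger_force(): force on a finger pad.
Only numpy, scipy, OpenCV 4.12 (cv2) and the standard library are available. Lean on these libraries where they do the work, as an engineer would, in place of code of your own. Each camera call takes 0.05 s, during which the arm holds its last target. There are 200 camera calls.

TASK

Mark the drill spots on the steel angle brackets lying on the green mat: swing the jig's hinged aluminium template up and over by its red handle until it rests open on its own, set every bracket flat in a bay of its own with the upright flange along the jig's front fence, and lower the template flat over them. Take the spring-loaded centre punch from its wooden block and, through the guide hole above each bracket, press it straight down on the blue patch until its spring snaps and the patch is fully dented; then stand the punch back in its block. Swing the template open again so it stays by itself, and stand all the marked brackets flat on the floor of the orange tray with nothing stacked, leaving the other things on the table where they are.

Things in the scene. Friction and masses are not known exactly. Their poses are not given: they have to be found in the camera images.
- jig: Fixed plywood marking jig, board 137 x 202 x 15 mm on the table; origin on the table under it, +x from its front fence towards the hinge at its back, y along its three bays, z up. Each bay is 64 mm (x) by 48 mm (y), centres 54 mm apart, between wooden strips 6 mm thick whose rounded tops are 25 mm above the table. Front fence: x = -0.053 to -0.047.
- bay0 (a point): Centre of the floor of the bay at the jig's -y end: jig (-0.015, -0.054, 0.015). A bracket that is home has its origin within 8 mm of it, axes along the jig's (flange at the fence).
- bay1 (a point): The same for the middle bay, jig y = 0.
- bay2 (a point): The same for the bay at the jig's +y end, jig y = 0.054.
- template: Hinged aluminium plate of the jig, 62 x 166 x 6 mm, 0.24 kg. Origin on the hinge line, at jig (0.040, 0, 0.028); turns about its y axis. Shut, it covers jig x = -0.028 to 0.034, z = 0.025 to 0.031, 2 mm above seated brackets. Over each bay a brass-ringed guide hole 13.5 mm wide at jig x = -0.005, 10 mm behind the bay's centre, straight above a seated bracket's blue patch.
- template_hinge (a joint): Angle of the template (rad): 0 = shut flat over the bays, grows as its front edge swings up and back; 1.95 = open against its stop. Nearly free hinge: it falls shut from below about 1.4, and falls open to the stop from beyond.
- handle (a point): Middle of the template's red handle bar: round, 10 mm thick, along y, 62 mm clear between its posts; at (-0.064, 0, 0.052) in the template's frame (shut: 80 mm above the table, 49 mm above the plate). It may turn between the fingers, so that the tool can point down all through the swing.
- tray: Fixed orange tray for finished brackets, 170 (x) by 210 (y) by 28 mm high, walls and floor 5 mm thick. Origin at the centre of its underside.
- punch_block: Dark wooden block, 62 x 62 x 70 mm, fixed; origin at the centre of its underside. A vertical hole through its middle: 17.5 mm wide (3 mm chamfer) for the top 35 mm, then 11 mm wide for the punch's nose. The punch stands in it on its body's shoulder with its point 5 mm above the table, 63 mm of it showing.
- punch: Automatic centre punch, 0.15 kg, 128 mm long, point down. Origin at the point (spring relaxed), z towards its red cap. Round body 14 mm thick from z = 0.030 up, nose 6 mm thick below. Pressed, the nose slides up to 9 mm into it; the push climbs to about 16 N at 4 mm, then the spring snaps and it collapses to about 8 N; at 9 mm it is solid. It re-arms when lifted.
- bracket_A: Steel angle bracket, 0.2 kg, 8 mm thick, standing on its flat leg. Origin at the centre of its underside (footprint 56 x 40 mm in x, y). The upright flange, 40 mm high, 40 mm wide, stands at its -x end (x = -0.028 to -0.020); the flat leg, 8 mm high, reaches to x = 0.028. On the leg a blue 18 mm square patch, the drill spot, centred at (0.010, 0, 0.008). May be absent.
- mark_A (a joint): Depth of the dent in bracket A's patch (m): 0 = unmarked, 0.002 = fully dented. It yields only above 14.5 N, so only near the punch's snap, and stays dented.
- bracket_B: Steel angle bracket, 0.2 kg, 8 mm thick, standing on its flat leg. Origin at the centre of its underside (footprint 56 x 40 mm in x, y). The upright flange, 40 mm high, 40 mm wide, stands at its -x end (x = -0.028 to -0.020); the flat leg, 8 mm high, reaches to x = 0.028. On the leg a blue 18 mm square patch, the drill spot, centred at (0.010, 0, 0.008). May be absent.
- mark_B (a joint): Depth of the dent in bracket B's patch (m): 0 = unmarked, 0.002 = fully dented. It yields only above 14.5 N, so only near the punch's snap, and stays dented.
- bracket_C: Steel angle bracket, 0.2 kg, 8 mm thick, standing on its flat leg. Origin at the centre of its underside (footprint 56 x 40 mm in x, y). The upright flange, 40 mm high, 40 mm wide, stands at its -x end (x = -0.028 to -0.020); the flat leg, 8 mm high, reaches to x = 0.028. On the leg a blue 18 mm square patch, the drill spot, centred at (0.010, 0, 0.008). May be absent.
- mark_C (a joint): Depth of the dent in bracket C's patch (m): 0 = unmarked, 0.002 = fully dented. It yields only above 14.5 N, so only near the punch's snap, and stays dented.
- glue_bottle: Bystander, loose: white glue bottle, 56 mm thick, 150 mm high. To be left alone.
- screwdriver: Bystander, loose: screwdriver lying in front of the jig. To be left alone.
- tape_roll: Bystander, loose: roll of black tape, 90 mm across, 30 mm high. To be left alone.
- paint_jar_blue: Bystander, loose: blue paint jar, 60 mm thick, 80 mm high. To be left alone.
- paint_jar_red: Bystander, loose: red paint jar, 60 mm thick, 80 mm high. To be left alone.
- offcut: Bystander, loose: scorched wood offcut, 140 x 45 x 35 mm. To be left alone.
- hammer: Bystander, loose: hammer lying on the table. To be left alone.
- brush_mug: Bystander, loose: blue mug with paint brushes, 80 mm thick, 95 mm high, brushes to 190 mm. To be left alone.

How it is judged:
By the outcome, as a careful person would: the job done as asked, in the order asked, and still so for the second after the job is handed in, with the robot touching nothing.
Of bracket_A, bracket_B, bracket_C only 2 to 3 are there at a start; the rules pass over those that are not, and their reading is None.
At some moment in a run one of bracket_A, bracket_B, bracket_C may be knocked a few centimetres aside while the robot is not near it.
It also fails if it takes over 210 s, if anything falls off the work surface, if the arm or the gripper's body presses on something with over 40 N, if the wrist force passes 120 N, or if a joint passes its speed limit or range.

## Working session

There is one attempt and no reset: what is moved stays moved. The work goes in short steps, each a Python script; the robot and the scene stay as the last script left them, time stands still between calls to the robot, and variables do not carry over. Pictures are saved under pics/ and viewed, at most 14 in all, crops included, and the job is handed in when it is done.

```bash
ls; mkdir -p pics
python3 - <<'E'
from rig import robot
import numpy as np, cv2
for n in ("scene","top"):
    p,d=robot.grab_frame(n); cv2.imwrite(f"pics/{n}0.png",p[:,:,::-1]); np.save(f"pics/{n}0.npy",d)
    i=robot.camera_info(n); print(n,i["vfov"],i["cx"],i["cy"],np.round(i["view"],4).tolist(),d.min(),d.max())
i=robot.camera_info("wrist"); print(i); print(robot.read_tcp_rot(),robot.read_position())
E
```

```text
pics
scene 45.42568118218231 313.9286459912499 240.21787290649232 [[-0.307, 0.9517, -0.0004, 0.1417], [0.7732, 0.2491, -0.5831, -0.3754], [-0.5549, -0.1793, -0.8124, 1.7519], [0.0, 0.0, 0.0, 1.0]] 0.0 3.485664
top 54.50846527548444 319.14546086866613 235.69571943965104 [[0.0734, -0.9973, 0.0068, -0.0144], [-0.9709, -0.073, -0.2282, 0.5663], [0.228, 0.0102, -0.9736, 1.1864], [0.0, 0.0, 0.0, 1.0]] 0.0 2.3999214
{'vfov': 71.35512226431968, 'cx': 313.8745465489113, 'cy': 235.14257418920366, 'T_tool_cam': array([[-8.25012555e-04, -9.60485155e-01, -2.78329995e-01,
         7.52170600e-02],
       [ 9.99999590e-01, -8.96540534e-04,  1.29708111e-04,
         6.39841711e-04],
       [-3.74116837e-04, -2.78329774e-01,  9.60485501e-01,
        -1.58643375e-01],
       [ 0.00000000e+00,  0.00000000e+00,  0.00000000e+00,
         1.00000000e+00]])}
[[ 9.58008021e-01 -2.86741259e-01 -2.85231657e-04]
 [-2.86741364e-01 -9.58006919e-01 -1.46090388e-03]
 [ 1.45647517e-04  1.48134535e-03 -9.99998892e-01]] [0.19342078 0.6462497  0.22571962]
```

View pics/top0.png

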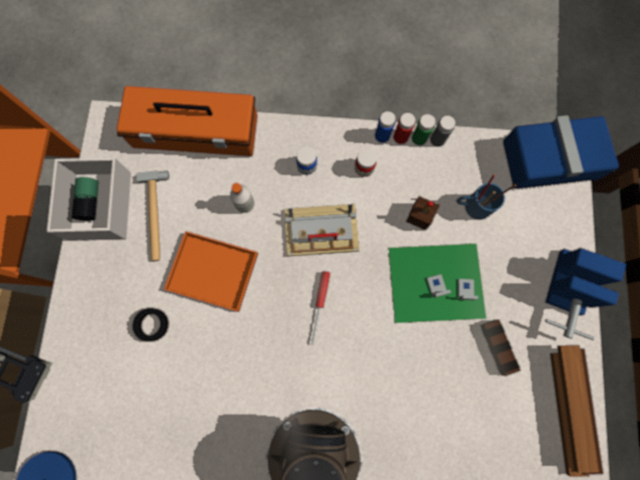

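View pics/scene0.png

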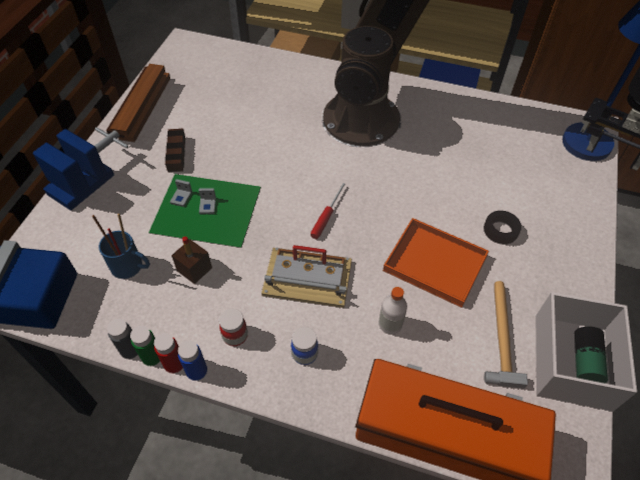

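The top view shows the orange tray at (211,272), the jig at (321,230) with its handle facing the robot, and the punch block at (424,212). The mat is at (437,283) with two brackets, blue patches at (437,286) and (466,289). I'll localise these roughly, then look at them with the wrist camera.

```bash
cat > h.py <<'E'
from rig import robot
import numpy as np, cv2
def K(i): f=240/np.tan(np.radians(i["vfov"]/2)); return f,i["cx"],i["cy"]
def rays(name,pose=None):
    i=robot.camera_info(name)
    if name=="wrist":
        T=np.eye(4); T[:3,:3],T[:3,3]=pose; T=T@i["T_tool_cam"]
    else: T=np.linalg.inv(i["view"])
    return K(i),T
def onplane(cam,uv,z):
    (f,cx,cy),T=cam; uv=np.atleast_2d(np.asarray(uv,float))
    d=np.c_[(uv[:,0]-cx)/f,(uv[:,1]-cy)/f,np.ones(len(uv))]@T[:3,:3].T; o=T[:3,3]
    return o+d*((z-o[2])/d[:,2])[:,None]
def cloud(cam,depth):
    (f,cx,cy),T=cam; v,u=np.indices(depth.shape)
    P=np.stack([(u-cx)/f*depth,(v-cy)/f*depth,depth],-1)
    return P@T[:3,:3].T+T[:3,3]
def blobs(m,amin):
    n,l,s,c=cv2.connectedComponentsWithStats(m.astype(np.uint8))
    return [(c[k],s[k,4],l==k) for k in range(1,n) if s[k,4]>=amin]
def look(tag):
    pose=(robot.read_tcp_rot(),robot.read_position()); p,d=robot.grab_frame("wrist")
    cv2.imwrite(f"pics/{tag}.png",p[:,:,::-1]); np.savez(f"pics/{tag}.npz",p=p,d=d,R=pose[0],t=pose[1])
    return rays("wrist",pose),p,d
def Rz(a):  # tool down, tool x at world angle a (deg)
    c,s=np.cos(np.radians(a)),np.sin(np.radians(a))
    return np.array([[c,s,0],[s,-c,0],[0,0,-1.]])
E
python3 - <<'E'
from h import *
c=rays("top"); p=cv2.imread("pics/top0.png")[:,:,::-1]; P=cloud(c,np.load("pics/top0.npy"))
hsv=cv2.cvtColor(np.ascontiguousarray(p),cv2.COLOR_RGB2HSV)
for nm,uv,z in [("jig",(321,230),.015),("tray",(211,272),0),("block",(424,212),.07),("bA",(437,286),.008),("bB",(466,289),.008),("jigcorners",(291,253),.015),("",(357,248),.015),("glue",(242,200),0),("shut handle",(322,237),.08),("redjar",(366,165),.08)]:
    print(nm,onplane(c,uv,z).round(3),P[uv[1],uv[0]].round(3))
for a in (0,90,-90,180):
  for q in [(.45,-.25,.3),(.5,0,.3),(.55,0,.3),(.55,-.25,.3),(.45,.25,.3)]:
    r=robot.ik(np.array(q),Rz(a)); print(a,q,None if r is None else np.round(r))
E
```

```text
jig [[0.594 0.024 0.015]] [0.589 0.024 0.035]
tray [[0.455 0.32  0.   ]] [0.454 0.319 0.007]
block [[ 0.652 -0.251  0.07 ]] [ 0.653 -0.252  0.067]
bA [[ 0.462 -0.305  0.008]] [ 0.461 -0.304  0.013]
bB [[ 0.46  -0.385  0.008]] [ 0.459 -0.384  0.011]
jigcorners [[0.523 0.102 0.015]] [0.521 0.102 0.022]
 [[ 0.55  -0.079  0.015]] [ 0.55  -0.079  0.016]
glue [[0.67  0.258 0.   ]] [0.639 0.238 0.103]
shut handle [[0.559 0.02  0.08 ]] [0.57  0.02  0.034]
redjar [[ 0.772 -0.087  0.08 ]] [ 0.771 -0.086  0.083]
0 (0.45, -0.25, 0.3) [ -7.   3. -12.   0. -75.  97.]
0 (0.5, 0, 0.3) [ 23.   1. -14.   0. -75.  67.]
0 (0.55, 0, 0.3) [ 20.   6.  -8.   0. -75.  70.]
0 (0.55, -0.25, 0.3) [ -6.  12.  -2.   0. -76.  96.]
0 (0.45, 0.25, 0.3) [ 51.   3. -12.   0. -75.  39.]
90 (0.45, -0.25, 0.3) [  -7.    3.  -12.    0.  -75. -173.]
90 (0.5, 0, 0.3) [ 23.   1. -14.   0. -75. 157.]
90 (0.55, 0, 0.3) [ 20.   6.  -8.   0. -75. 160.]
90 (0.55, -0.25, 0.3) None
90 (0.45, 0.25, 0.3) [ 51.   3. -12.   0. -75. 129.]
-90 (0.45, -0.25, 0.3) [ -7.   3. -12.   0. -75.   7.]
-90 (0.5, 0, 0.3) [ 23.   1. -14.   0. -75. -23.]
-90 (0.55, 0, 0.3) [ 20.   6.  -8.   0. -75. -20.]
-90 (0.55, -0.25, 0.3) [ -6.  12.  -2.   0. -76.   6.]
-90 (0.45, 0.25, 0.3) [ 51.   3. -12.   0. -75. -51.]
180 (0.45, -0.25, 0.3) [ -7.   3. -12.   0. -75. -83.]
180 (0.5, 0, 0.3) [  23.    1.  -14.    0.  -75. -113.]
180 (0.55, 0, 0.3) [  20.    6.   -8.    0.  -75. -110.]
180 (0.55, -0.25, 0.3) [ -6.  12.  -2.   0. -76. -84.]
180 (0.45, 0.25, 0.3) [  51.    3.  -12.    0.  -75. -141.]
```

Run:
```python
from h import *
R=Rz(-90)
for tag,x,y,z in [("w_tray",.455,.29,.30),("w_jig",.585,-.01,.26),("w_block",.63,-.29,.26),("w_mat",.47,-.375,.22)]:
    robot.goto(np.array([x,y,z]),R); look(tag); print(tag,robot.read_position().round(4),round(robot.read_t(),2))
a=[cv2.resize(cv2.imread(f"pics/{t}.png"),(400,300)) for t in ("w_tray","w_jig","w_block","w_mat")]
cv2.imwrite("pics/mos.png",np.vstack([np.hstack(a[:2]),np.hstack(a[2:])]))
```

```text
w_tray [0.4547 0.2909 0.2996] 1.79
w_jig [ 0.5851 -0.0088  0.2603] 3.09
w_block [ 0.6304 -0.2884  0.2604] 4.23
w_mat [ 0.4707 -0.3746  0.2206] 5.05
```

View pics/mos.png

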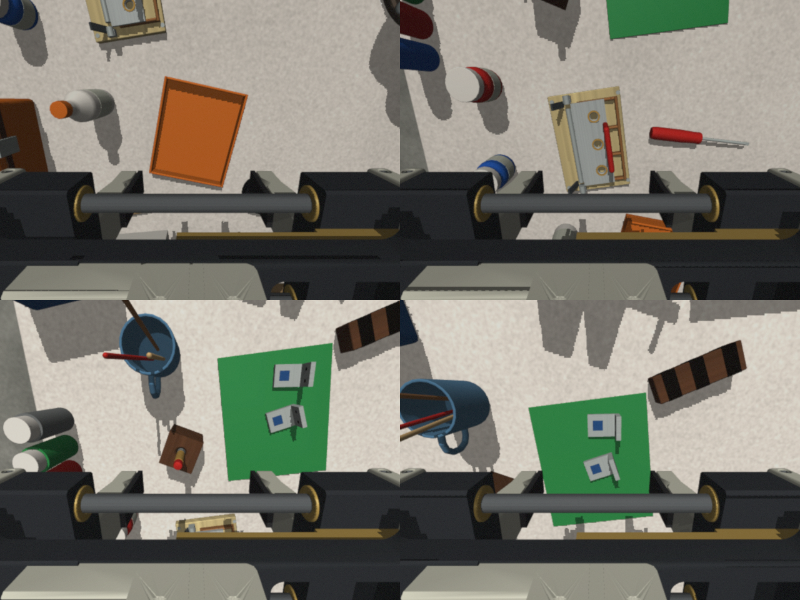

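The mosaic shows the tray at (198,130) in its panel, and the jig with three brass rings and the red handle at (590,130). The block with the red cap is at (180,450), and two brackets sit on the mat at (605,425) and (603,468), flanges facing −x. Next I'll measure them by colour masks.

```bash
cat >> h.py <<'E'
def load(tag):
    z=np.load(f"pics/{tag}.npz"); return rays("wrist",(z["R"],z["t"])),z["p"],z["d"]
def hsv(p): return cv2.cvtColor(np.ascontiguousarray(p),cv2.COLOR_RGB2HSV)
def rng(p,lo,hi): return cv2.inRange(hsv(p),np.array(lo),np.array(hi))>0
def rect(m):
    c=max(cv2.findContours(m.astype(np.uint8),cv2.RETR_EXTERNAL,cv2.CHAIN_APPROX_NONE)[0],key=cv2.contourArea)
    return cv2.boxPoints(cv2.minAreaRect(c))
def brackets(c,p,z0=0.0):
    """list of (patch centre xy, yaw deg) from blue patches, at support height z0"""
    out=[]
    for ctr,a,m in blobs(rng(p,(105,110,60),(128,255,255)),60):
        q=cv2.findContours(m.astype(np.uint8),cv2.RETR_EXTERNAL,cv2.CHAIN_APPROX_NONE)[0][0][:,0].astype(float)
        W=onplane(c,q,z0+.008)[:,:2]
        (_,_),s,ang=cv2.minAreaRect(W.astype(np.float32)*1000)
        ang=(ang+45)%90-45
        if 13<min(s)<22 and 13<max(s)<23: out.append((onplane(c,ctr,z0+.008)[0,:2],ang,np.round(s,1),ctr.round()))
    return out
E
python3 - <<'E'
from h import *
np.set_printoptions(suppress=True)
c,p,d=load("w_mat"); print("mat");[print(*b) for b in brackets(c,p)]
c,p,d=load("w_block"); print("mat from block view");[print(*b) for b in brackets(c,p)]
print("cap")
for ctr,a,m in blobs((rng(p,(0,150,110),(8,255,255))|rng(p,(172,150,110),(180,255,255)))[:380],60): print(ctr.round(),a,onplane(c,ctr,.133).round(4))
c,p,d=load("w_tray")
m=rng(p,(6,170,60),(16,255,255)); b=max(blobs(m,1000),key=lambda b:b[1] if b[0][0]>200 else 0); q=rect(b[2]); print("tray px",q.round().tolist()); W=onplane(c,q,.028); print(W.round(4),W.mean(0),np.linalg.norm(W-np.roll(W,1,0),axis=1))
c,p,d=load("w_jig")
print("handle")
for ctr,a,m in blobs((rng(p,(0,150,110),(8,255,255))|rng(p,(172,150,110),(180,255,255)))[:280],100):
    q=rect(m); print(ctr.round(),a,onplane(c,ctr,.082).round(4))
print("brass")
crop=p[130:320,210:400]
for ctr,a,m in blobs(rng(crop,(10,90,50),(30,255,255)),20): print((ctr+[210,130]).round(1),a,onplane(c,ctr+[210,130],.031).round(4))
cv2.imwrite("pics/cj.png",np.hstack([cv2.resize(crop[:,:,::-1],None,fx=4,fy=3)]))
E
```

```text
mat
[ 0.46796316 -0.38358249] 0.0023480753879994154 [15.8 14.8] [316. 200.]
[ 0.471219   -0.29967747] 19.829164505004883 [16.1 16.1] [313. 270.]
mat from block view
[ 0.46655613 -0.38387153] 0.0026920069940388203 [16.4 15.4] [455. 121.]
[ 0.46996737 -0.30040676] 19.083589553833008 [16.  15.8] [444. 192.]
cap
[284. 263.] 187 [[ 0.6575 -0.2553  0.133 ]]
tray px [[230.0, 274.0], [264.0, 122.0], [395.0, 151.0], [362.0, 303.0]]
[[0.5706 0.3957 0.028 ]
 [0.5156 0.196  0.028 ]
 [0.3529 0.2305 0.028 ]
 [0.3865 0.4403 0.028 ]] [0.4563825  0.31563544 0.028     ] [0.18943167 0.20707388 0.16637164 0.21245143]
handle
[126. 115.] 183 [[ 0.7633 -0.1065  0.082 ]]
[334. 237.] 566 [[0.5639 0.0145 0.082 ]]
[443. 215.] 1193 [[ 0.4524 -0.0093  0.082 ]]
brass
[337.3 203.8] 4023 [[ 0.5577 -0.0108  0.031 ]]
[249.3 157.6] 143 [[ 0.6583 -0.0638  0.031 ]]
[263.7 234.5] 2365 [[0.6458 0.0268 0.031 ]]
[309.5 185.8] 131 [[ 0.5903 -0.032   0.031 ]]
[316.4 230.1] 122 [[0.5822 0.0212 0.031 ]]
[316.3 230. ] 22 [[0.5823 0.0212 0.031 ]]
[322.2 271.3] 139 [[0.5748 0.0745 0.031 ]]
[318.6 297.5] 103 [[0.5791 0.1106 0.031 ]]
```

View pics/cj.png

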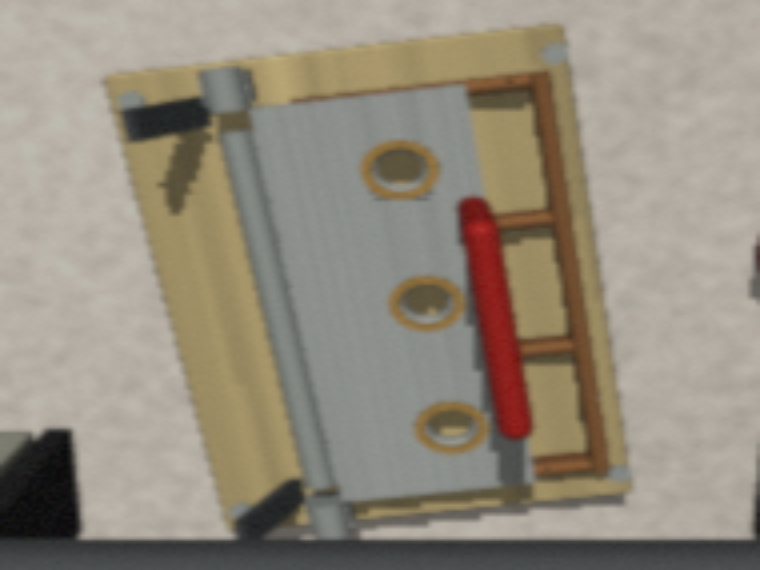

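```bash
cat >> h.py <<'E'
JY=8.3; JO=np.array([.5874,.0219,0.])
def jw(x,y,z):
    c,s=np.cos(np.radians(JY)),np.sin(np.radians(JY)); return JO+[c*x-s*y,s*x+c*y,z]
RJ=Rz(JY-90)
def handle(th):  # TCP for the bar at hinge angle th
    a=np.arctan2(.052,-.064)-th; r=np.hypot(.064,.052)
    return jw(.040+r*np.cos(a),0,.028+r*np.sin(a)-.019)
def swing(a,b,n=12,speed=.12):
    for th in np.linspace(a,b,n+1)[1:]:
        robot.servo_line(handle(th),speed=speed)
        f=robot.read_force(); 
        if np.linalg.norm(f)>25: print("force",round(th,2),f.round(1))
def up(z=.25,speed=.3):
    p=robot.read_position(); robot.servo_line(np.array([p[0],p[1],z]),speed=speed)
E
python3 - <<'E'
from h import *
h=handle(0); robot.goto(h+[0,0,.12],RJ); robot.move_gripper(.5); robot.servo_line(h,speed=.15)
print(robot.read_position()-h,robot.read_force().round(1))
robot.move_gripper(0); print("w",robot.read_grip_width(),robot.read_finger_force(),robot.read_force().round(1))
swing(0,1.9); print(robot.read_force().round(1),robot.read_grip_width())
robot.move_gripper(.3); up(.22); robot.move_gripper(.5)
robot.goto(np.array([.47,-.41,.22]),Rz(-90)); 
c,p,d=look("m1"); [print(*b) for b in brackets(c,p)]
q,_=robot.grab_frame("top"); cv2.imwrite("pics/t1.png",cv2.resize(q[150:330,240:500,::-1],None,fx=3,fy=3)); print(robot.read_t())
E
```

```text
[0.00062707 0.00014534 0.00071905] [0.4 0.9 0.9]
w 0.10061529776651378 30.000045597553253 [0.9 0.1 2.4]
[ 1.5 -4.3  2.3] 0.10014561959280001
[ 0.46781139 -0.3833463 ] 0.04233379289507866 [15.  15.5] [316. 230.]
[ 0.47142031 -0.29943234] 18.421424865722656 [16.  15.8] [313. 297.]
15.9417
```

View pics/t1.png

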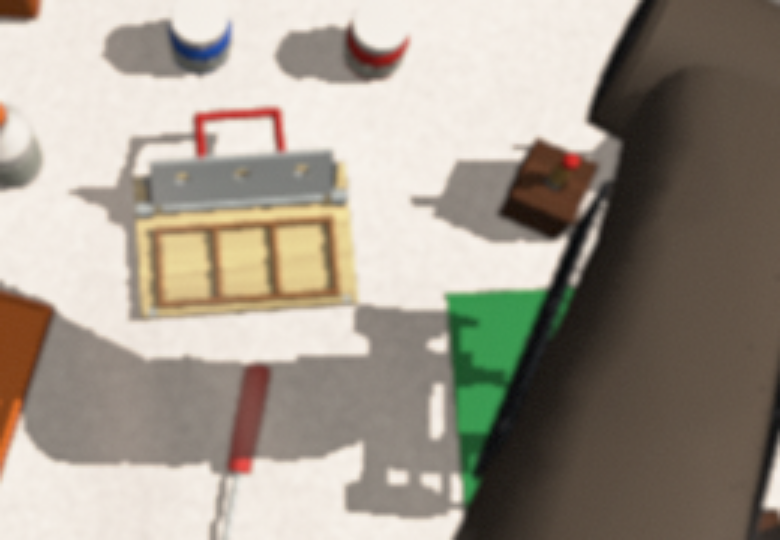

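The template rests open, with the bays visible at (245,260) and the handle behind. Picking the nearer bracket first.

```bash
cat >> h.py <<'E'
def pick(P,yaw,zs=0.):
    t=np.radians(yaw); f=np.array([P[0]-.034*np.cos(t),P[1]-.034*np.sin(t),zs+.016]); R=Rz(yaw-90)
    robot.goto(f+[0,0,.1],R); robot.move_gripper(.5); robot.servo_line(f,speed=.12); print("pre",robot.read_force().round(1))
    robot.move_gripper(0); print("grip",round(robot.read_grip_width(),3),robot.read_finger_force().round(1) if hasattr(robot.read_finger_force(),'round') else robot.read_finger_force())
    up(.2); return robot.read_grip_width()
def lower(p,speed=.04,fmax=6):
    """straight down to p in small steps, stopping on contact"""
    f0=robot.read_force()[2]; z=robot.read_position()[2]
    while z>p[2]+1e-4:
        z=max(p[2],z-.002); robot.servo_line(np.array([p[0],p[1],z]),speed=speed)
        f=robot.read_force()[2]-f0
        if abs(f)>fmax: print("contact z",round(z,4),round(f,1)); return z
    return z
def place_bay(y):
    t=jw(-.039,y,.031); robot.goto(t+[0,0,.12],RJ); robot.servo_line(t+[0,0,.02],speed=.2)
    print("lowered",lower(t-[0,0,.003]),robot.read_force().round(1)); robot.move_gripper(.3); up(.2)
E
python3 - <<'E'
from h import *
w=pick((.4712,-.2995),19)
if w>.05: place_bay(.054)
robot.goto(jw(-.01,-.05,.22),RJ); c,p,d=look("j1"); [print(*b) for b in brackets(c,p,.015)]
print("target",jw(-.005,.054,0).round(4))
robot.goto(np.array([.47,-.41,.22]),Rz(-90)); c,p,d=look("m2"); [print(*b) for b in brackets(c,p)]; print(robot.read_t())
cv2.imwrite("pics/v2.png",np.hstack([cv2.resize(cv2.imread(f"pics/{t}.png")[60:340,160:460],(400,400)) for t in ("j1","m2")]))
E
```

```text
pre [-0.7 -0.9 -0.5]
grip 0.088 30.000288784503937
lowered 0.028 [ 0.3 -0.9  0.1]
[0.57500429 0.07328752] 8.074368476867676 [15.2 14.1] [308. 298.]
target [0.5747 0.0746 0.    ]
[ 0.46775507 -0.3830642 ] 0.04891543462872505 [15.  15.5] [316. 230.]
27.75
```

View pics/v2.png

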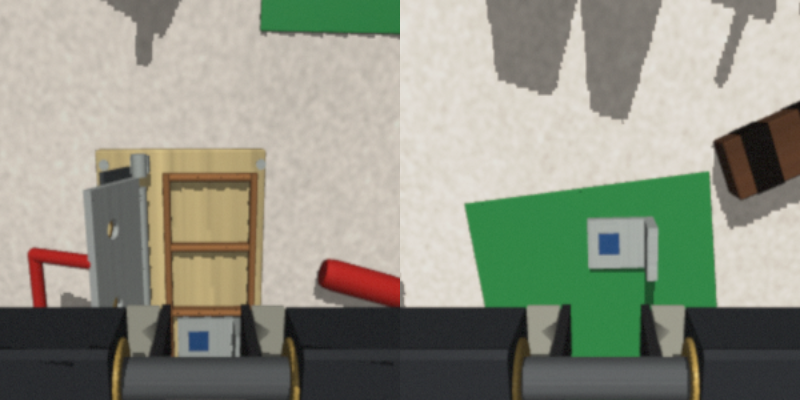

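The first bracket is seated in bay 2, its patch 1.3 mm from target, and the second is unmoved on the mat. Placing the second in bay 0.

Run:
```python
from h import *
w=pick((.4677,-.3833),0)
if w>.05: place_bay(-.054)
robot.goto(jw(-.01,-.09,.22),RJ); c,p,d=look("j2"); [print(*b) for b in brackets(c,p,.015)]
print("targets",jw(-.005,.054,0).round(4),jw(-.005,-.054,0).round(4))
robot.goto(np.array([.657,-.30,.26]),Rz(-90)); c,p,d=look("b2")
for ctr,a,m in blobs((rng(p,(0,150,110),(8,255,255))|rng(p,(172,150,110),(180,255,255)))[:380],60): print("red",ctr.round(),a,onplane(c,ctr,.133).round(4))
[print(*b) for b in brackets(c,p)]
print(robot.read_t())
cv2.imwrite("pics/v3.png",np.hstack([cv2.resize(cv2.imread(f"pics/{t}.png")[60:360,160:460],(400,400)) for t in ("j2","b2")]))
```

```text
pre [0.  0.8 1. ]
grip 0.088 29.974834620952606
lowered 0.028 [-0.1  0.2  0.1]
[ 0.59036555 -0.03366985] 8.133315086364746 [15.6 15.1] [309. 243.]
targets [0.5747 0.0746 0.    ] [ 0.5902 -0.0323  0.    ]
red [229. 104.] 135 [[ 0.724  -0.4017  0.133 ]]
red [313. 274.] 198 [[ 0.6577 -0.2556  0.133 ]]
red [106. 300.] 88 [[ 0.8528 -0.2288  0.133 ]]
38.9917
```

View pics/v3.png

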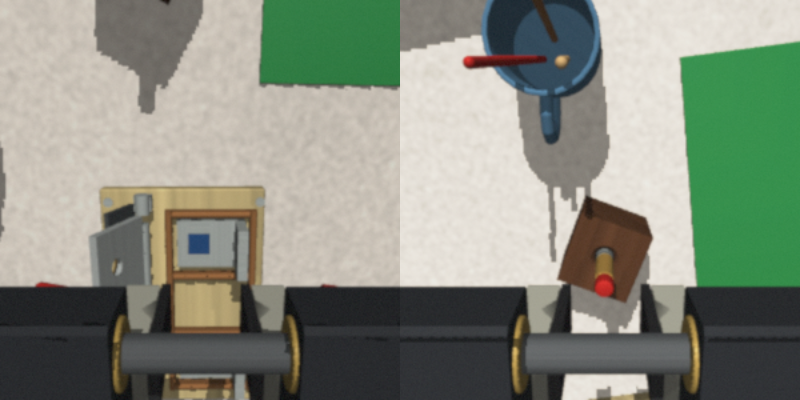

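Run:
```python
from h import *
robot.move_gripper(.3); h=handle(1.95); robot.goto(h+[0,0,.14],RJ); robot.servo_line(h,speed=.15); print(robot.read_force().round(1))
robot.move_gripper(0); print("w",robot.read_grip_width())
swing(1.95,0.01); print(robot.read_force().round(1),robot.read_grip_width())
robot.move_gripper(.4); up(.22)
robot.goto(np.array([.6575,-.18,.26]),Rz(-90)); c,p,d=look("b3")
for ctr,a,m in blobs((rng(p,(0,150,90),(8,255,255))|rng(p,(172,150,90),(180,255,255)))[:380],60): print("red",ctr.round(),a,onplane(c,ctr,.133).round(4),cv2.minAreaRect(np.argwhere(m).astype(np.float32))[1])
robot.goto(jw(-.005,-.075,.24),RJ); c,p,d=look("j3")
[print("patch?",*b) for b in brackets(c,p,.015)]
m=rng(p,(10,90,50),(30,255,255))
cv2.imwrite("pics/v4.png",np.hstack([cv2.resize(cv2.imread("pics/b3.png")[40:240,220:420],(400,400)),cv2.resize(cv2.imread("pics/j3.png")[100:340,200:440],(400,400))])); print(robot.read_t())
```

```text
[0.4 0.5 0.2]
w 0.09964733345588168
[ 0.   6.6 -0.3] 0.09724180004093182
red [313. 142.] 226 [[ 0.6576 -0.2531  0.133 ]] (15.0, 16.0)
red [ 83. 201.] 355 [[ 0.855 -0.205  0.133]] (50.4410514831543, 41.28558349609375)
red [202. 267.] 382 [[ 0.7583 -0.1436  0.133 ]] (44.0, 14.0)
48.1167
```

View pics/v4.png

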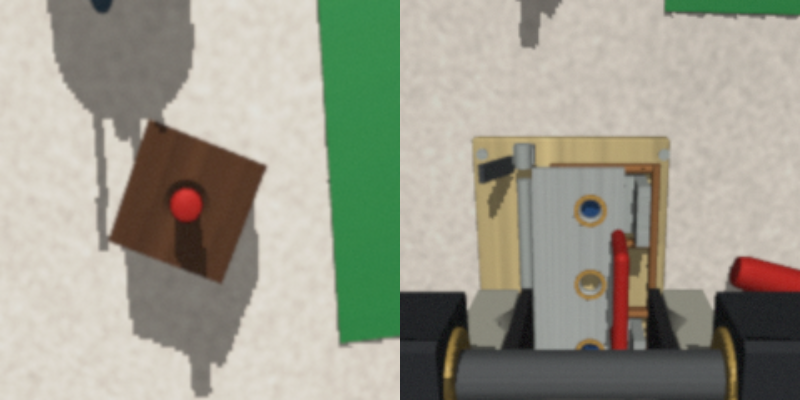

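The template is shut with blue visible through the outer guide holes at (590,210) and (590,350), and the cap is seen from straight above at (186,205). Now the punch.

```bash
cat >> h.py <<'E'
PB=np.array([.6576,-.2531,.09])
def press(y,dx=0,dy=0):
    t=jw(-.005,y,.113)+[dx,dy,0]; robot.goto(t+[0,0,.06],RJ); robot.servo_line(t,speed=.12)
    robot.dwell(.2); f0=robot.read_force(); pk=0; log=[]
    for k in range(1,60):
        robot.servo_line(t-[0,0,.0003*k],speed=.006); f=robot.read_force()-f0; log.append(round(float(f[2]),1)); pk=max(pk,f[2])
        if pk>13 and f[2]<pk-4: break
        if f[2]>30: print("too hard"); break
    print("y",y,"peak",round(pk,1),"travel",k*.3,log,f.round(1)); 
    robot.servo_line(t,speed=.05); robot.servo_line(t+[0,0,.06],speed=.15)
E
python3 - <<'E'
from h import *
c,p,d=load("j3")
for ctr,a,m in blobs(rng(p,(10,90,50),(24,255,255))[190:320,290:345],20): print(ctr+[290,190],a,onplane(c,ctr+[290,190],.031).round(4))
print(jw(-.005,-.054,0).round(4),jw(-.005,0,0).round(4))
robot.goto(PB+[0,0,.1],RJ); robot.move_gripper(.5); robot.servo_line(PB,speed=.12); print("pre",robot.read_force().round(1))
robot.move_gripper(0); print("w",robot.read_grip_width(),robot.read_force().round(1))
robot.servo_line(PB+[0,0,.14],speed=.15); print(robot.read_force().round(1),robot.read_grip_width())
press(-.054); print(robot.read_t())
E
```

```text
[318.48281787 194.98969072] 582 [[ 0.5903 -0.0673  0.031 ]]
[313.92307692 225.56923077] 130 [[ 0.5902 -0.0319  0.031 ]]
[340.17799353 268.90614887] 309 [[0.5517 0.0158 0.031 ]]
[313.98013245 269.61589404] 151 [[0.5822 0.0213 0.031 ]]
[313.53061224 306.08163265] 49 [[0.5757 0.0687 0.031 ]]
[ 0.5902 -0.0323  0.    ] [0.5825 0.0212 0.    ]
pre [-0.3  0.4 -0.1]
w 0.15903607185208019 [0.2 0.1 0.1]
[ 0.4 -0.3 -1.8] 0.15074209621390816
y -0.054 peak 16.3 travel 15.0 [-0.7, -0.1, -0.1, -0.3, -0.1, -0.9, -0.2, -0.5, -0.4, -0.7, -0.8, -0.2, -1.1, -0.6, 0.4, 0.4, 1.1, 3.0, 5.0, 7.0, 7.6, 7.7, 9.6, 10.3, 11.2, 11.5, 12.7, 13.7, 13.6, 14.4, 14.6, 13.7, 13.8, 14.0, 14.5, 14.0, 13.6, 15.2, 14.9, 15.8, 16.1, 14.6, 16.3, 15.8, 15.2, 14.7, 13.9, 13.0, 12.9, 11.3] [-1.4 -0.2 11.3]
67.3917
```

```bash
sed -i 's/pk-4/pk-6/' h.py
python3 - <<'E'
from h import *
press(-.054); press(.054); robot.move_gripper if 0 else None
print(robot.read_grip_width(),robot.read_force().round(1),robot.read_t())
c,p,d=look("j4"); cv2.imwrite("pics/v5.png",cv2.resize(p[:480,:,::-1],(640,480)))
E
```

```text
y -0.054 peak 16.6 travel 15.6 [-0.5, 0.2, 0.8, 0.8, 0.5, -0.1, -0.2, 0.5, -0.2, -0.3, 1.0, 0.0, -0.4, -0.0, 0.0, 0.1, -0.5, -0.4, -0.9, -0.4, -0.9, 0.7, 0.4, 2.7, 4.3, 5.6, 7.8, 9.4, 9.6, 9.7, 10.4, 11.7, 13.0, 13.4, 13.8, 14.7, 14.5, 15.8, 15.7, 16.5, 15.7, 16.5, 16.0, 16.6, 15.6, 14.4, 14.6, 13.7, 12.8, 10.8, 10.6, 8.5] [-2.6 -1.   8.5]
y 0.054 peak 16.2 travel 15.299999999999999 [-0.6, -1.1, -0.1, -0.9, -0.1, -0.6, -1.1, -0.9, -1.0, 0.3, -0.9, -1.0, -0.8, -1.1, -0.8, -1.1, 1.1, 3.5, 4.5, 5.9, 7.3, 9.0, 9.8, 10.4, 11.3, 11.4, 12.5, 13.8, 14.1, 13.6, 12.7, 13.3, 13.5, 13.8, 13.1, 13.4, 14.5, 13.9, 15.7, 16.2, 14.9, 15.9, 14.7, 15.1, 15.9, 14.0, 13.8, 12.9, 12.4, 10.7, 10.1] [-2.1  0.2 10.1]
0.14852576890912328 [-0.7 -0.5 -1.3] 97.6167
```

View pics/v5.png

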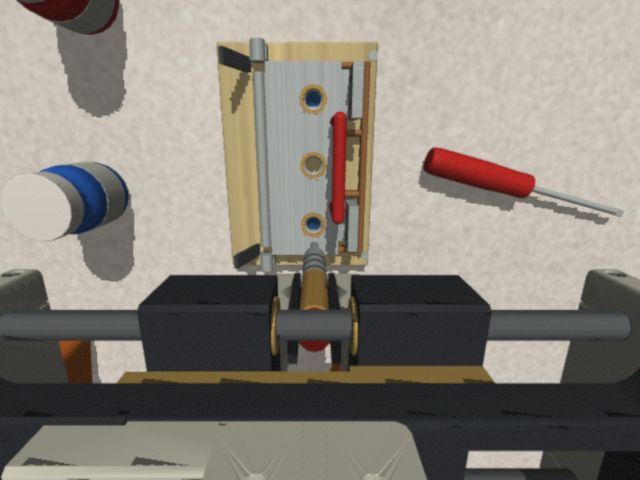

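Both force curves show the dent plateau, then the snap. The re-press met the patch 2 mm deeper with no plateau, so the dent is real and the punch didn't slip. The punch is straight in the gripper; returning it, then opening the template.

Run:
```python
from h import *
up(.25); robot.goto(PB+[0,0,.12],RJ); robot.servo_line(PB+[0,0,.075],speed=.15)
f0=robot.read_force(); z=.075
while z>0.0001:
    z-=.005; robot.servo_line(PB+[0,0,z],speed=.08); f=robot.read_force()-f0
    if np.linalg.norm(f)>8: print("contact",z,f.round(1)); break
print(z,f.round(1))
if z<.004: robot.move_gripper(.4); robot.servo_line(PB+[0,0,.09],speed=.15)
else: raise SystemExit
h=handle(0); robot.goto(h+[0,0,.12],RJ)
c,p,d=look("k0")
robot.servo_line(h,speed=.15); robot.move_gripper(0); print("w",robot.read_grip_width())
swing(0,1.9); robot.move_gripper(.3); up(.22)
robot.goto(np.array([.6575,-.18,.26]),Rz(-90)); c,p,d=look("b5")
for ctr,a,m in blobs((rng(p,(0,150,90),(8,255,255))|rng(p,(172,150,90),(180,255,255)))[:180],60): print("red",ctr.round(),a,onplane(c,ctr,.133).round(4))
robot.goto(jw(-.01,-.07,.25),RJ); c,p,d=look("j5"); [print(*b) for b in brackets(c,p,.015)]
print("targets",jw(-.005,.054,0).round(4),jw(-.005,-.054,0).round(4),robot.read_t())
cv2.imwrite("pics/v6.png",np.hstack([cv2.resize(cv2.imread("pics/b5.png")[40:240,220:420],(400,400)),cv2.resize(cv2.imread("pics/j5.png")[100:340,200:440],(400,400))]))
```

```text
-1.734723475976807e-18 [ 1.2 -0.9  0.2]
w 0.09866297822466999
red [313. 141.] 222 [[ 0.6579 -0.2534  0.133 ]]
[ 0.59104063 -0.03562521] 8.44564437866211 [15.4 14.5] [310. 215.]
[0.57496755 0.07276082] 8.47010326385498 [15.3 14. ] [310. 299.]
targets [0.5747 0.0746 0.    ] [ 0.5902 -0.0323  0.    ] 113.625
```

View pics/v6.png

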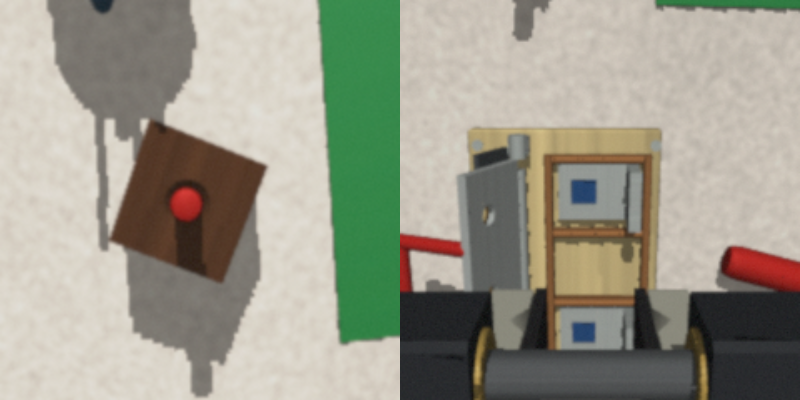

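Punch is home, template open and both brackets seated. Moving them to the tray.

Run:
```python
from h import *
ty=-12; c,s=np.cos(np.radians(ty)),np.sin(np.radians(ty)); O=np.array([.456,.316,0])
for by,y in ((.054,.05),(-.054,-.05)):
    if pick(jw(-.005,by,0)[:2],JY,.015)<.05: raise SystemExit("missed")
    t=O+[c*-.024-s*y,s*-.024+c*y,.021]; robot.goto(t+[0,0,.17],Rz(ty-90)); robot.servo_line(t+[0,0,.015],speed=.2)
    print("low",lower(t-[0,0,.002]),robot.read_grip_width()); robot.move_gripper(.3); up(.22)
robot.goto(np.array([.42,.05,.32]),Rz(-90))
q,_=robot.grab_frame("top"); cv2.imwrite("pics/t7.png",q[:,:,::-1]); q,_=robot.grab_frame("scene"); 
a=cv2.imread("pics/t7.png")[150:330,130:490]; b=q[150:390,120:600,::-1]
cv2.imwrite("pics/v7.png",np.vstack([cv2.resize(a,(600,300)),cv2.resize(b,(600,300))])); print(robot.read_t())
```

```text
pre [ 0.6 -0.6 -0.4]
grip 0.089 30.00048190355301
contact z 0.019 17.9
low 0.01903463559848828 0.09186359323866307
pre [-0.8  0.6 -0.1]
grip 0.094 30.000001788139343
contact z 0.0208 6.5
low 0.020770199250306036 0.08972855937212403
134.2667
```

View pics/v7.png

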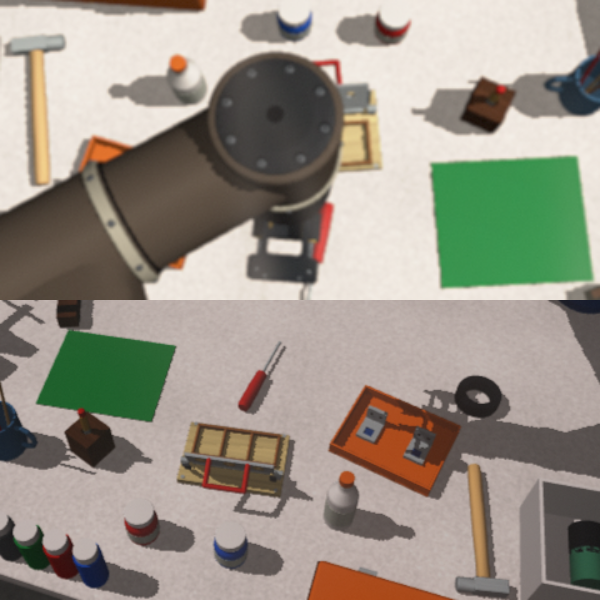

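The scene view shows both brackets upright and flat in the tray at (372,425) and (418,445). The template is open, the punch is in its block and the bystanders are in place.

```bash
python3 -c "
from rig import robot
print(robot.job_done())"
```

```text
the job is handed in; nothing more can be done
None
```

I handed the job in at about 134 s of the 210 s allowed: both brackets on the mat (only two were there) were marked and stand flat in the orange tray, the punch is back in its block, and the template rests open; I judged the dents full from the press-force curves, not from a close-up look.

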